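# Snug up the ratchet clamp on the cemented acrylic cube

## Robot

A 6-joint arm with a two-finger parallel gripper is mounted at the origin on the work surface. World frame = base frame: x ahead of the robot, y to its left, z up, the work surface at z = 0. Lengths are in m, angles in rad, forces in N, time in s.
With the tool pointing down it reaches from about 0.35 to 0.975 m from the base axis. Payload 17.4 kg.
Tool frame: the origin (TCP) lies midway between the tips of the shut fingers; the grasp point (between the pads) lies arm.tcp_to_grasp behind it (arm.tcp_to_grasp is the distance from the TCP to the grasp point, in m); x points along the fingers, y is the direction in which the jaws open and shut, and the axes are right-handed (so a half turn about x gives the same grasp; the last joint's range is limited). The gripper opens to 85 mm and grips with 20 to 120 N. Pads are 22 mm wide; open, the fingers measure 114 mm over their backs; the gripper's body (76 mm by 85 mm) begins 54 mm behind the grasp point. The pads swing forward as they close: fully open they stand 13 mm farther back than shut.
Start: joints at [1.24, 0.116, 1.442, -0, 1.584, -0.038], TCP at [0.195, 0.646, 0.231] pointing down, gripper open.
Joint ranges: [-2.83, 2.83], [-0.83, 2.19], [0.07, 2.5], [-1.14, 4.28], [0.01, 3], [-2.97, 2.97]. Speed limits (rad/s): [1.89, 1.89, 2.22, 3.14, 3.14, 3.14].

## Interface

Orientations are given as a unit quaternion [x, y, z, w].
In Python, from plant import arm, viewer, job, finder gives the robot as it stands. The module is installed in compiled form; this text tells all that it offers.
- The arm moves only by the tool jog_arm, never from a script. Its argument "moves" is a list of rows, each an object with "rot": the turn, a rotation vector about the tool's x, y, z in degrees, a list of three; "linear": the shift along the tool's x, y, z in cm, a list of three; "grip": the closure, from 0 (fully open) to 1 (shut). A call has 1 to 12 rows; each row is the pose to reach, as a shift and turn from the pose commanded when the call began, along the tool's axes at that moment; what a row does not reach only later rows make up. A row lasts 1/12 s, in which the tool goes at most 41.7 mm and 7.16 degrees, less where a joint would pass 70% of its speed; a pose out of reach is approached as far as the arm can. A call with a gripper value outside its range is refused whole. The fingers move at their own pace and stop on an object; the grip force is fixed at half the most. Time passes only in rows, so rows that repeat a pose let the fingers close. It gives the time, the measured TCP pose, the force and the opening at its end, in the units of the state.
- arm.observe(): the state, without advancing time (a new reading comes with each control period).
- viewer.read_camera(name): name is "side" or "top"; returns a dict with "pixels" (480x640x3 uint8, blue, green, red), "camera_matrix" (3x3 intrinsics, pixels), "world_from_camera" (4x4, takes a point from camera to world coordinates). Camera axes: x right, y down, z forward; pixel columns grow to the right and rows downward; lengths in m; the calibration is good to about 2 mm. A picture is of the moment at which its call begins. There is no depth.
- job.job_done(): hands the job in, once; it reports no verdict.
Trained networks look in the newest picture that a camera, given by its name, has taken for a name from the list of things; names that differ only in an ending like _2 or _b are one class to them, and where a whole thing is asked for, a point or a joint stands for the part that bears it (a point fixed in the world has none). Each returns a list of dicts, best first, with "confidence" (0 to 1); they miss things now and then, are a little off and sometimes report something else, mostly with a low value. They report only what shows in the picture. A call takes as long as a camera call. They do not tell look-alikes from the thing itself.
- finder.regions_of(camera, query): "region" (480x640 bool, what is visible of it) and "extent" ([centre column, centre row, width, height] in pixels, round what is visible of it).
- finder.spot_point(camera, query): "location" ([column, row] in pixels: a listed point, or the origin of a listed thing).
The state is a dict: "t": time; "joint_positions": joint angles; "qd": joint speeds; "effort": joint torques, N m; "tcp_pos": TCP position; "tcp_rot": TCP orientation; "wrist_force": force on the tool from outside, world axes, zero at the start; "wrist_torque": the same for the moment, N m; "grip_width": finger opening in m.
Only numpy, scipy, OpenCV 4.12 (cv2) and the standard library are available. Lean on these libraries where they do the work, as an engineer would, in place of code of your own. Each camera call takes 0.05 s, during which the arm holds its last target. There are 200 camera calls.

## Task

The little acrylic display cube on the side table has freshly cemented side panels and stands between the open jaws of the one-hand ratchet bar clamp. Pump the clamp's orange trigger against its grip, squeezing and letting out, until both soft red pads bear on the cube and are clearly squashed, about a third of the way but never flat, since that cracks the acrylic; do not touch the cube or the far jaw yourself, and leave the ramekin, bead jar and pliers where they are. Finish while still holding trigger and grip squeezed together, so that the pressure stays on while the cement grabs; do not let go.

Things in the scene. Friction and masses are not known exactly. Their poses are not given: they have to be found in the camera images.
- clamp: One-hand ratchet bar clamp lying on its side on the table, black, 28 mm thick. Origin: on the table, in the middle of its head. +y: along the bar to the far jaw; +x: the throat side where jaws and cube are; -x: the grip side, near the robot. The black grip bar is x -117 to -17, y -36 to -16 mm; the near jaw, part of this body, reaches to x 74 mm with its front at y 8. Loose, 0.37 kg in all.
- grip_mid (a point): Point 68 mm to the grip side of the clamp's origin (clamp frame x -68, y -5, z 14 mm): midway between the grip's back face (y -36) and the let-out trigger's front face (y 26), so 62 mm across, about 33 mm when fully squeezed. Put one finger behind the grip, one before the trigger, from above, and close along the clamp's y.
- trigger (a joint): Orange trigger, bar 11 mm thick, 22 mm high (z 3 to 25), pivoted in the head 92 mm from grip_mid's line. 0: let out by its spring; 0.32 rad: fully squeezed against the grip. With the jaws free it takes about 4 N at the fingers let out, 9 N squeezed; each newton more gives about 2.3 N at the jaws. Each stroke needs the trigger let out fully first.
- bar (a joint): Toothed steel bar through the head, carries the far jaw; value: how far (m) it has been drawn in towards the near jaw, 0 to 0.06. Starts at 0 to 0.012; pads are then 104 mm apart less this value. A full stroke draws it in 6 to 10 mm; the first 2 to 6 mm of a stroke may be idle. A pawl keeps it from running back more than one 6 mm tooth.
- far_jaw: Black far jaw on the bar's end, 84 x 18 x 27 mm, moves with the bar and carries the far red pad. Its frame is that of the bar: parallel to the clamp's, its origin at the clamp's origin when joint bar is 0.
- near_face (a point): Centre of the near red pad's face (24 mm wide, 22 mm high, 14 mm above the table), fixed to the pad.
- far_face (a point): Centre of the far red pad's face, opposite near_face (same size and height), fixed to the pad. The distance between the two faces less the cube's 70 mm is the gap left to close.
- pad_near (a joint): How far (m) the soft near pad, 10 mm thick, is squashed: 0 free, 0.006 flat. 6 N per mm. Both pads squash alike once both bear on the cube.
- pad_far (a joint): How far (m) the soft far pad is squashed: 0 free, 0.006 flat. 6 N per mm.
- cube: Clear acrylic display cube, 70 mm, walls 4 mm, about 0.14 kg, with white cement lines and a small hinged door with brass knob on the side away from the bar. Loose, stands on the table between the pads, 3 to 10 mm from the near one. Origin: centre of its underside; sides nearly parallel to the clamp's axes. It slides along when a pad pushes it.
- ramekin: Bystander: white ceramic ramekin with beads, 80 mm wide, 42 mm high; origin: centre of its underside.
- bead_jar: Bystander: glass bead jar with brass cap, 64 mm wide, 84 mm high; origin: centre of its underside.
- pliers: Bystander: round-nose pliers with green handles, lying, 125 x 60 x 12 mm; origin under the rivet.
Not all that is in view belongs to the job. What is shaped like the cube but blue is not meant.

How it is judged:
On the way, in this order (a step that is already met when the one before it is completed fails the run):
1. fingers squeeze the trigger against the grip (value of joint trigger above 0.12 rad and contact force between the fingers and clamp above 2 N), for 0.05 s.
2. the trigger is let out again for another stroke (value of joint trigger below 0.06 rad), for 0.05 s.
3. both pads bear on the cube (contact force between far_jaw and cube above 4 N and value of joint each of pad_near, pad_far above 0.0008 m), for 0.1 s.
At the end, for the whole second after the job is handed in: Both pads squashed between 1.2 and 5 mm (7 to 30 N) on the cube, which stands upright and still on the table; the trigger is still held squeezed (over 0.06 rad) by the fingers, which press on the clamp with over 2 N (value of joint pad_near between 0.0012 and 0.005 m and value of joint pad_far between 0.0012 and 0.005 m and contact force between far_jaw and cube above 6 N and value of joint trigger above 0.06 rad and contact force between the fingers and clamp above 2 N and angle between cube's own z axis and vertical below 0.12 rad and height (world z) of cube below 0.01 m and linear speed of cube below 0.02 m/s); the arm keeps its last pose, push and grip.
It fails at once if a pad squashed flat (the acrylic cracks) (value of joint any of pad_near, pad_far above 0.0056 m).
It fails at once if the robot touches the cube or the far jaw (contact force between any of the fingers, the arm and cube above 1 N or contact force between any of the fingers, the arm and far_jaw above 1 N).
It fails at once if the ramekin, bead jar or pliers disturbed (distance of any of ramekin, bead_jar, pliers from where it was at the start of the episode above 0.02 m).
It also fails if it takes over 67 s, if anything falls off the work surface, if the arm or the gripper's body presses on something with over 40 N, if the wrist force passes 120 N, or if a joint passes its speed limit or range.

## Working session

There is one attempt and no reset: what is moved stays moved. The work goes in short steps, Python scripts to look and compute and a tool call to move; the robot and the scene stay as the last step left them, time stands still between calls to the robot, and variables do not carry over. Pictures are saved under pics/ and viewed, about 8 in all and at most 12, crops included, and the job is handed in when it is done.

Besides the shell and the picture viewer there is one more tool, called after ">>>" as name([rows], argument=value, ...), one row to a line, values as JSON. jog_arm: Moves the arm, as the interface text tells. Its arguments: {"type":"object","properties":{"moves":{"type":"array","items":{"type":"object","properties":{"rot":{"type":"array","items":{"type":"number"}},"linear":{"type":"array","items":{"type":"number"}},"grip":{"type":"number"}}}}},"required":["moves"]}

```bash
mkdir -p pics; cat > h.py <<'E'
import numpy as np, cv2
from plant import arm, viewer, job, finder
def cam(n):
    c=viewer.read_camera(n); return c['pixels'],np.array(c['camera_matrix']),np.array(c['world_from_camera'])
def toworld(px,K,T,z):
    d=T[:3,:3]@np.linalg.solve(K,[px[0],px[1],1.]); o=T[:3,3]; return o+d*(z-o[2])/d[2]
def topix(p,K,T):
    q=np.linalg.inv(T)@np.append(p,1); q=K@q[:3]; return q[:2]/q[2]
E
python3 - <<'E'
from h import *
print(arm.tcp_to_grasp, arm.observe())
Z=dict(clamp=0,grip_mid=.014,near_face=.014,far_face=.014,cube=0,ramekin=0,bead_jar=0,pliers=0)
ims=[]
for n in('top','side'):
    im,K,T=cam(n); cv2.imwrite(f'pics/{n}0.png',im)
    for q,z in Z.items():
        for r in finder.spot_point(n,q)[:2]:
            print(n,q,round(r['confidence'],2),np.round(r['location'],1),np.round(toworld(r['location'],K,T,z),4))
E
```

```text
0.0187 {'t': 0.0, 'joint_positions': array([ 1.24018538e+00,  1.16487308e-01,  1.44228301e+00,  8.28240142e-06,
        1.58402221e+00, -3.77951989e-02]), 'qd': array([-2.94191370e-04,  1.19903814e-03, -1.36336203e-03,  3.02906296e-04,
       -1.13431999e-03,  2.48714494e-05]), 'effort': array([ 1.19831126e-03, -7.31979489e+01, -6.32480550e+01, -1.46138727e-04,
        6.25486558e-03,  7.10498625e-05]), 'tcp_pos': array([0.19477536, 0.64607519, 0.23055027]), 'tcp_rot': array([ 0.10273998,  0.69962226, -0.103573  ,  0.6994611 ]), 'wrist_force': array([-0.06679222,  0.98350468,  0.05602772]), 'wrist_torque': array([-0.00514319,  0.00806959,  0.02800989]), 'grip_width': 0.08588227780190046}
top clamp 0.97 [321.8 254.3] [ 0.5833 -0.0027  0.    ]
top grip_mid 0.97 [335.9 280.5] [ 0.5286 -0.0288  0.014 ]
top near_face 0.63 [306.8 230.3] [0.6306 0.026  0.014 ]
top far_face 0.38 [256.2 243.9] [0.6059 0.1273 0.014 ]
top cube 0.72 [288.6 234.9] [0.6249 0.0636 0.    ]
top cube 0.59 [263.9 174.3] [0.7544 0.1129 0.    ]
top ramekin 0.84 [151.6 322.8] [0.4571 0.3348 0.    ]
top bead_jar 0.91 [494.3 274.2] [ 0.5334 -0.347   0.    ]
side clamp 0.89 [325.3 249.4] [ 0.5948 -0.0111  0.    ]
side grip_mid 0.58 [305.2 263.8] [ 0.5293 -0.0244  0.014 ]
side near_face 0.44 [326.2 226.5] [0.6317 0.0297 0.014 ]
side far_face 0.58 [289.6 206.5] [0.6082 0.1316 0.014 ]
side cube 0.82 [314.6 219.8] [ 0.6341  0.0729 -0.    ]
side cube 0.77 [342.8 189.2] [0.7541 0.111  0.    ]
side ramekin 0.73 [190.  195.9] [0.456  0.3224 0.    ]
side bead_jar 0.98 [420.3 379.2] [ 0.5283 -0.3418  0.    ]
side pliers 0.93 [476.2 328.6] [ 0.685  -0.3408  0.    ]
```

```bash
python3 - <<'E'
from h import *
a=cv2.imread('pics/top0.png')[140:350,200:440]; b=cv2.imread('pics/side0.png')[140:350,200:440]
cv2.imwrite('pics/c0.png',np.hstack([cv2.resize(a,(400,350)),cv2.resize(b,(400,350))]))
E
```

```text
(no output)
```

View pics/c0.png

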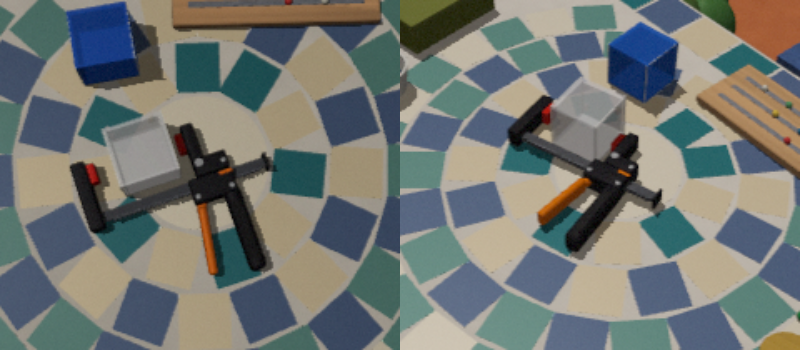

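View pics/top0.png

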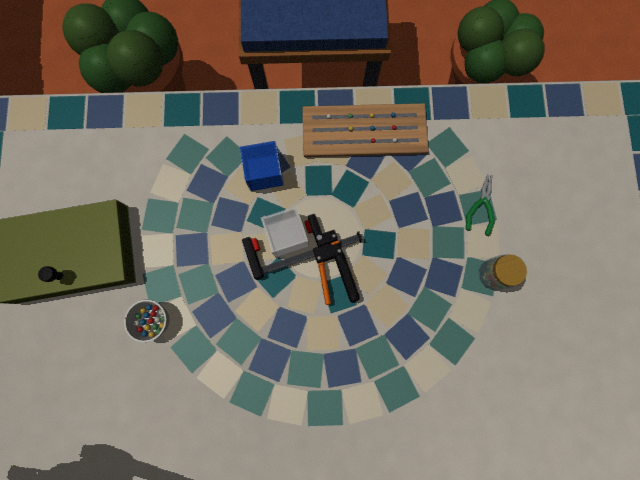

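The top view shows the clamp in the middle of the table: head at about (325,247), grip running to (352,298), trigger to (328,302) and far jaw at (253,258). The white, clear cube is at (287,233). The blue look-alike at (262,166) is away from the work. I'll refine the clamp's pose with a mask fit of the grip.

```bash
cat > fit.py <<'E'
from h import *
from scipy.optimize import minimize
def boxpts(x0,x1,y0,y1,z0,z1): return np.array([[x,y,z] for x in(x0,x1) for y in(y0,y1) for z in(z0,z1)])
GR=boxpts(-.117,-.017,-.036,-.016,0,.028)
def place(P,s):
    c,n=np.cos(s[2]),np.sin(s[2]); return np.c_[s[0]+c*P[:,0]-n*P[:,1], s[1]+n*P[:,0]+c*P[:,1], P[:,2]]
def hull(P,s,K,T,f=8):
    u=np.array([topix(p,K,T) for p in place(P,s)]); return cv2.convexHull(np.int32(np.round(u*f)))
E
python3 - <<'E'
from fit import *
V=[]
for n in('top','side'):
    im,K,T=cam(n); r=finder.regions_of(n,'clamp')[0]; reg=cv2.dilate(r['region'].astype(np.uint8),np.ones((3,3)))
    f=6; big=cv2.resize(im,None,fx=f,fy=f,interpolation=cv2.INTER_CUBIC)
    dark=((big.max(2)<62)&(cv2.resize(reg,None,fx=f,fy=f)>0)).astype(np.uint8)
    V.append((K,T,dark,big,f))
def score(s,views=V):
    t=0
    for K,T,d,b,f in views:
        m=np.zeros_like(d); cv2.fillConvexPoly(m,hull(GR,s,K,T,f),1)
        ring=cv2.dilate(m,np.ones((25,25)))-m
        # ring excluding head end
        s2=np.array(s); e=np.zeros_like(d); cv2.fillConvexPoly(e,hull(boxpts(-.022,.09,-.06,.06,0,.028),s,K,T,f),1)
        ring[e>0]=0
        t+=d[m>0].mean()-d[ring>0].mean()
    return -t/len(views)
for views in(V,V[:1],V[1:]):
    best=min((minimize(score,[x,y,a],args=(views,),method='Nelder-Mead',options=dict(initial_simplex=[[x,y,a],[x+.01,y,a],[x,y+.01,a],[x,y,a+.1]],maxiter=70)) for x in(.585,.6) for y in(-.005,) for a in(.2,.32)),key=lambda r:r.fun)
    s=best.x; print(np.round(s,4),best.fun,place(np.array([[-.068,-.005,.014],[0,.018,.014]]),s))
    if views is V:
        out=[]
        for K,T,d,b,f in V:
            o=b.copy(); cv2.polylines(o,[hull(GR,s,K,T,f)],True,(0,255,0),2); cv2.polylines(o,[hull(boxpts(.03,.074,-.01,.008,0,.028),s,K,T,f)],True,(0,255,255),2)
            u=np.int32(topix(place(np.array([[0,0,0]]),s)[0],K,T)*f); out.append(o[u[1]-300:u[1]+360,u[0]-230:u[0]+230])
        cv2.imwrite('pics/fit.png',cv2.resize(np.hstack(out),(800,574)))
E
```

```text
[ 0.5907 -0.0052  0.3151] -0.878530037450476 [[ 0.5275899  -0.03104894  0.014     ]
 [ 0.58511285  0.01189416  0.014     ]]
[ 0.5904 -0.0054  0.3131] -0.940225686275424 [[ 0.52722507 -0.03105727  0.014     ]
 [ 0.58483327  0.0117714   0.014     ]]
[ 0.59   -0.0019  0.3736] -0.8450230656806181 [[ 0.52846916 -0.03138332  0.014     ]
 [ 0.58338643  0.0148454   0.014     ]]
```

View pics/fit.png

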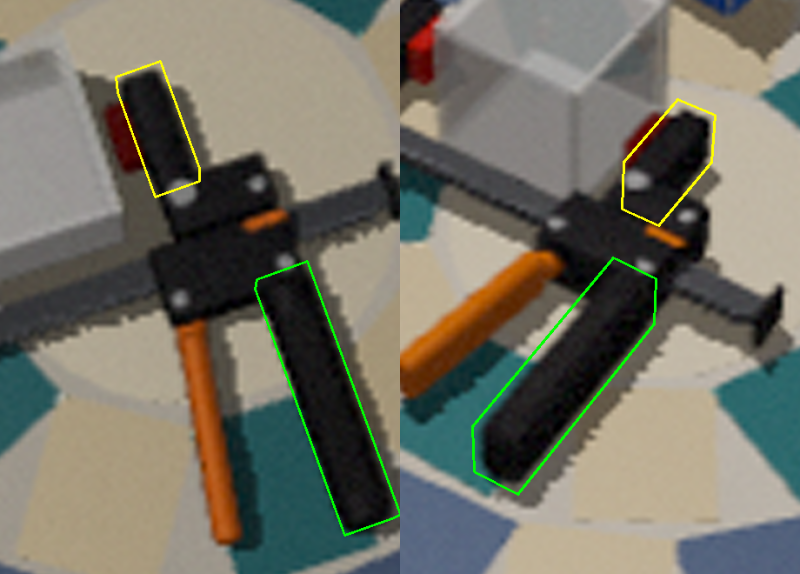

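```bash
cat >> h.py <<'E'
from scipy.spatial.transform import Rotation as R
def plan(target,yaw):
    o=arm.observe(); Rc=R.from_quat(o['tcp_rot']); out=[]
    for s in(1,-1):
        y=s*np.array([-np.sin(yaw),np.cos(yaw),0]); x=np.array([0,0,-1.]); Rt=R.from_matrix(np.c_[x,y,np.cross(x,y)])
        out.append((s,np.round(np.degrees((Rc.inv()*Rt).as_rotvec()),2),np.round(100*Rc.inv().apply(np.array(target)-o['tcp_pos']),2)))
    return out
E
python3 - <<'E'
from h import *
print(R.from_quat(arm.observe()['tcp_rot']).as_matrix().round(3))
for r in plan([.528,-.031,.16],.315): print(r)
E
```

```text
[[ 0.     0.289  0.957]
 [ 0.     0.957 -0.289]
 [-1.     0.     0.   ]]
(1, array([-34.82,   0.  ,   0.  ]), array([  7.13, -55.23,  51.44]))
(-1, array([145.18,   0.  ,  -0.  ]), array([  7.13, -55.23,  51.44]))
```

>>> jog_arm([
  {"linear":[7.1,-55.2,51.4],"rot":[-34.8,0,0],"grip":0},
  {"linear":[7.1,-55.2,51.4],"rot":[-34.8,0,0],"grip":0},
  {"linear":[7.1,-55.2,51.4],"rot":[-34.8,0,0],"grip":0},
  {"linear":[7.1,-55.2,51.4],"rot":[-34.8,0,0],"grip":0},
  {"linear":[7.1,-55.2,51.4],"rot":[-34.8,0,0],"grip":0},
  {"linear":[7.1,-55.2,51.4],"rot":[-34.8,0,0],"grip":0},
  {"linear":[7.1,-55.2,51.4],"rot":[-34.8,0,0],"grip":0},
  {"linear":[7.1,-55.2,51.4],"rot":[-34.8,0,0],"grip":0},
  {"linear":[7.1,-55.2,51.4],"rot":[-34.8,0,0],"grip":0},
  {"linear":[7.1,-55.2,51.4],"rot":[-34.8,0,0],"grip":0},
  {"linear":[7.1,-55.2,51.4],"rot":[-34.8,0,0],"grip":0},
  {"linear":[7.1,-55.2,51.4],"rot":[-34.8,0,0],"grip":0},
])

```text
t: 2.1
tcp_pos: [0.4148, 0.1978, 0.1847]
tcp_rot: [-0.111, 0.698, 0.111, 0.699]
wrist_force: [0.6, 1.1, -0.3]
grip_width: 0.0854
```

```bash
python3 - <<'E'
from h import *
for r in plan([.528,-.031,.16],.315): print(r)
E
```

```text
(1, array([-0.01,  0.06, -0.01]), array([  2.47, -25.27,   3.68]))
(-1, array([ 1.7999e+02, -1.0000e-02, -1.0000e-01]), array([  2.47, -25.27,   3.68]))
```

>>> jog_arm([
  {"linear":[2.5,-25.3,3.7],"grip":0},
  {"linear":[2.5,-25.3,3.7],"grip":0},
  {"linear":[2.5,-25.3,3.7],"grip":0},
  {"linear":[2.5,-25.3,3.7],"grip":0},
  {"linear":[2.5,-25.3,3.7],"grip":0},
  {"linear":[2.5,-25.3,3.7],"grip":0},
  {"linear":[2.5,-25.3,3.7],"grip":0},
  {"linear":[2.5,-25.3,3.7],"grip":0},
  {"linear":[2.5,-25.3,3.7],"grip":0},
])

```text
schema error: expected keys rot, linear, grip
```

```bash
python3 - <<'E'
from fit import *
for r in plan([.528,-.031,.06],.315): print(r)
im,K,T=cam('side'); s=[.5905,-.005,.315]
o=arm.observe(); p=o['tcp_pos']; print(p,K[0,0],T[:3,3])
f=6; b=cv2.resize(im,None,fx=f,fy=f,interpolation=cv2.INTER_CUBIC)
cv2.polylines(b,[hull(GR,s,K,T,f)],True,(0,255,0),2)
y=np.array([-np.sin(.315),np.cos(.315),0])
for sg in(1,-1):
    q=p+sg*.0425*y
    for z0,z1,c in((.173,.023,(0,255,255)),):
        cv2.line(b,*[tuple(int(v) for v in topix([q[0],q[1],z],K,T)*f) for z in(z0,z1)],c,2)
u=np.int32(topix([.55,-.02,.08],K,T)*f); b=b[u[1]-420:u[1]+420,u[0]-420:u[0]+420]
cv2.imwrite('pics/above.png',cv2.resize(b,(600,600)))
E
```

```text
(1, array([-0.01,  0.06, -0.01]), array([ 12.47, -25.27,   3.67]))
(-1, array([ 1.7999e+02, -1.0000e-02, -1.0000e-01]), array([ 12.47, -25.27,   3.67]))
[0.41716678 0.19242126 0.18381523] 468.2120863427996 [ 0.15328966 -0.5100733   0.75132228]
```

View pics/above.png

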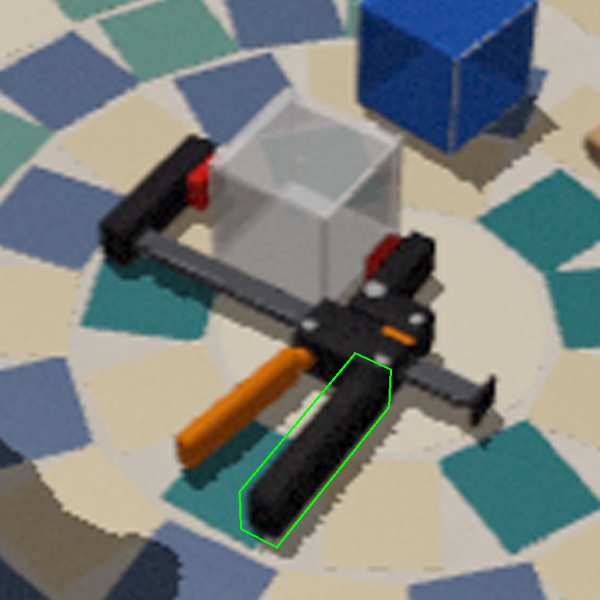

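The clamp is still unobstructed. The fitted outline lies 2–3 mm to the left of the true grip in the side view, which is acceptable. That move was refused because "rot" was missing, so I'm sending it again.

>>> jog_arm([
  {"linear":[2.5,-25.3,3.7],"rot":[0,0,0],"grip":0},
  {"linear":[2.5,-25.3,3.7],"rot":[0,0,0],"grip":0},
  {"linear":[2.5,-25.3,3.7],"rot":[0,0,0],"grip":0},
  {"linear":[2.5,-25.3,3.7],"rot":[0,0,0],"grip":0},
  {"linear":[2.5,-25.3,3.7],"rot":[0,0,0],"grip":0},
  {"linear":[2.5,-25.3,3.7],"rot":[0,0,0],"grip":0},
  {"linear":[2.5,-25.3,3.7],"rot":[0,0,0],"grip":0},
  {"linear":[2.5,-25.3,3.7],"rot":[0,0,0],"grip":0},
  {"linear":[2.5,-25.3,3.7],"rot":[0,0,0],"grip":0},
])

```text
t: 2.9
tcp_pos: [0.5277, -0.0294, 0.1593]
tcp_rot: [-0.11, 0.699, 0.111, 0.698]
wrist_force: [-0.2, 0.1, -0.2]
grip_width: 0.0851
```

```bash
python3 - <<'E'
from fit import *
for r in plan([.528,-.031,.06],.315): print(r)
im,K,T=cam('side'); p=arm.observe()['tcp_pos']; print(p)
im2,K2,T2=cam('top')
f=6; out=[]
for im,K,T in((im,K,T),(im2,K2,T2)):
    b=cv2.resize(im,None,fx=f,fy=f,interpolation=cv2.INTER_CUBIC)
    y=np.array([-np.sin(.315),np.cos(.315),0])
    for sg in(1,-1):
        q=p+sg*.0425*y
        cv2.line(b,*[tuple(int(v) for v in topix([q[0],q[1],z],K,T)*f) for z in(.173,.01)],(0,255,255),2)
    u=np.int32(topix([.55,-.02,.07],K,T)*f); out.append(cv2.resize(b[u[1]-450:u[1]+450,u[0]-300:u[0]+300],(400,600)))
cv2.imwrite('pics/above2.png',np.hstack(out))
E
```

```text
(1, array([-0.09, -0.02, -0.03]), array([ 9.93, -0.17, -0.02]))
(-1, array([ 1.7991e+02, -4.0000e-02,  4.0000e-02]), array([ 9.93, -0.17, -0.02]))
[ 0.52760693 -0.02872736  0.15955553]
```

View pics/above2.png

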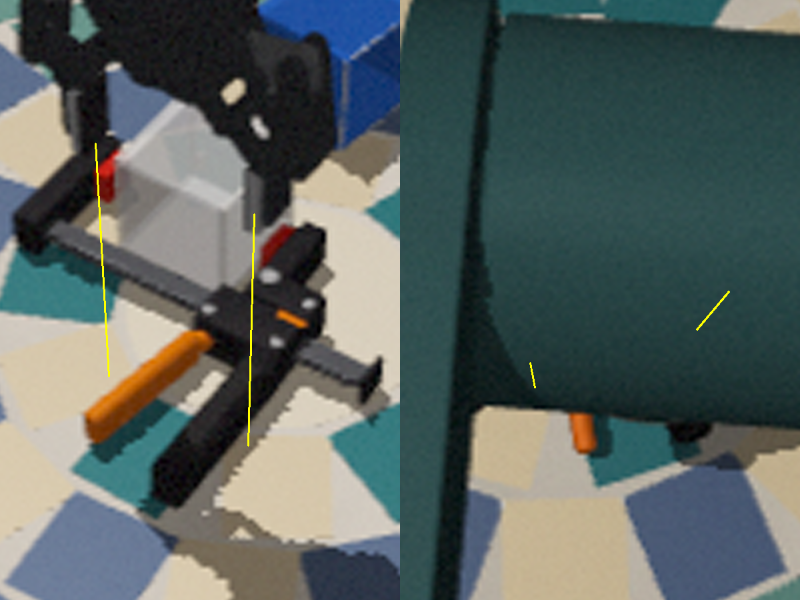

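The side view shows the open fingers straddling grip and trigger: the left finger line passes in front of the trigger at (109,378), the right one behind the grip at (248,445). The top camera is blocked by the arm. I'll descend next.

>>> jog_arm([
  {"linear":[4,0,0],"rot":[0,0,0],"grip":0},
  {"linear":[8,0,0],"rot":[0,0,0],"grip":0},
  {"linear":[10,0,0],"rot":[0,0,0],"grip":0},
  {"linear":[12,0,0],"rot":[0,0,0],"grip":0},
  {"linear":[13.5,0,0],"rot":[0,0,0],"grip":0},
  {"linear":[14.5,0,0],"rot":[0,0,0],"grip":0},
  {"linear":[15.4,0,0],"rot":[0,0,0],"grip":0},
  {"linear":[15.4,0,0],"rot":[0,0,0],"grip":0},
  {"linear":[15.4,0,0],"rot":[0,0,0],"grip":0},
])

```text
t: 3.75
tcp_pos: [0.528, -0.029, 0.0059]
tcp_rot: [-0.111, 0.698, 0.111, 0.698]
wrist_force: [0.2, 0.2, 1.2]
grip_width: 0.0856
```

```bash
cat >> fit.py <<'E'
def show(name):
    im,K,T=cam('side'); f=6
    b=cv2.resize(im,None,fx=f,fy=f,interpolation=cv2.INTER_CUBIC); u=np.int32(topix([.58,.03,.03],K,T)*f)
    cv2.imwrite(name,b[u[1]-300:u[1]+300,u[0]-400:u[0]+400])
def red():
    "red pad blobs in the side view: centroid px, area, world at z=.014"
    im,K,T=cam('side'); x=im.astype(int); m=((x[...,2]>90)&(x[...,2]>2.2*x[...,1])&(x[...,2]>2.2*x[...,0])).astype(np.uint8)
    n,l,st,c=cv2.connectedComponentsWithStats(m)
    return [(c[i].round(1),st[i].tolist(),toworld(c[i],K,T,.014).round(4)) for i in range(1,n) if st[i,4]>4 and 260<c[i][0]<360 and 180<c[i][1]<260]
E
python3 - <<'E'
from fit import *
show('pics/down.png')
for r in red(): print(r)
for q in('near_face','far_face','cube'):
    for r in finder.spot_point('side',q)[:1]: print(q,r)
E
```

```text
(array([329.9, 224.5]), [327, 221, 8, 9, 27], array([0.642 , 0.0293, 0.014 ]))
near_face {'location': [327.5, 225.9], 'confidence': 0.41}
cube {'location': [313.9, 219.2], 'confidence': 0.63}
```

View pics/down.png

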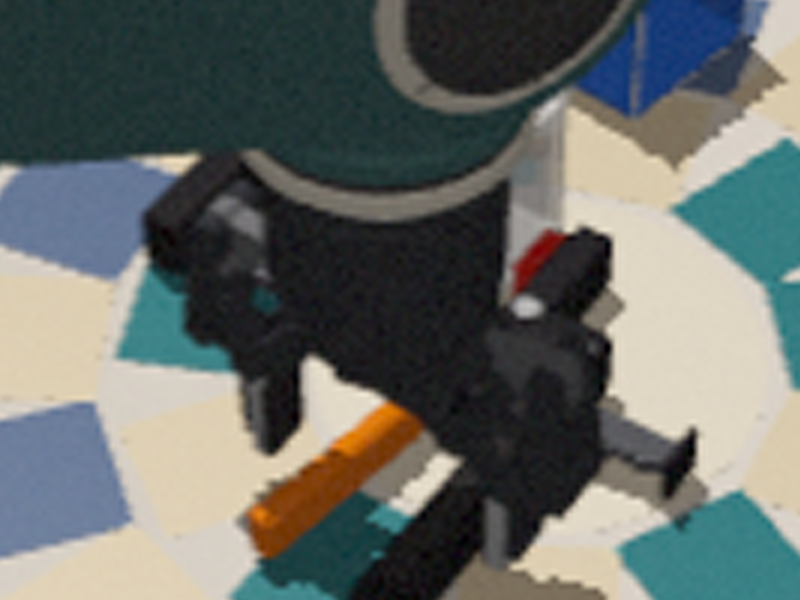

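The fingers straddle both bars: left fingertip at (265,440) in front of the trigger, right one at (497,550) behind the grip. The near pad at (540,260) and the bar's end stop at (680,470) stay visible. I'll make the first stroke, moving the tool along −y so the clamp stays in place.

>>> jog_arm([
  {"linear":[0,0,0],"rot":[0,0,0],"grip":0.15},
  {"linear":[0,0,0],"rot":[0,0,0],"grip":0.25},
  {"linear":[0,-0.1,0],"rot":[0,0,0],"grip":0.3},
  {"linear":[0,-0.3,0],"rot":[0,0,0],"grip":0.35},
  {"linear":[0,-0.5,0],"rot":[0,0,0],"grip":0.4},
  {"linear":[0,-0.7,0],"rot":[0,0,0],"grip":0.45},
  {"linear":[0,-0.9,0],"rot":[0,0,0],"grip":0.5},
  {"linear":[0,-1.1,0],"rot":[0,0,0],"grip":0.53},
  {"linear":[0,-1.2,0],"rot":[0,0,0],"grip":0.56},
  {"linear":[0,-1.2,0],"rot":[0,0,0],"grip":0.56},
  {"linear":[0,-1.2,0],"rot":[0,0,0],"grip":0.56},
  {"linear":[0,-1.2,0],"rot":[0,0,0],"grip":0.56},
])

```text
t: 5.0
tcp_pos: [0.5321, -0.0411, 0.0064]
tcp_rot: [-0.111, 0.698, 0.111, 0.699]
wrist_force: [-2.9, -0.6, 8.3]
grip_width: 0.0375
```

```bash
python3 - <<'E'
from fit import *
o=arm.observe(); print(o['tcp_pos'],o['grip_width'],o['wrist_force'])
show('pics/s1.png')
for r in red(): print(r)
E
```

```text
[ 0.53210554 -0.04109593  0.00637553] 0.037523811452001274 [-2.90852717 -0.56256157  8.32239957]
```

View pics/s1.png

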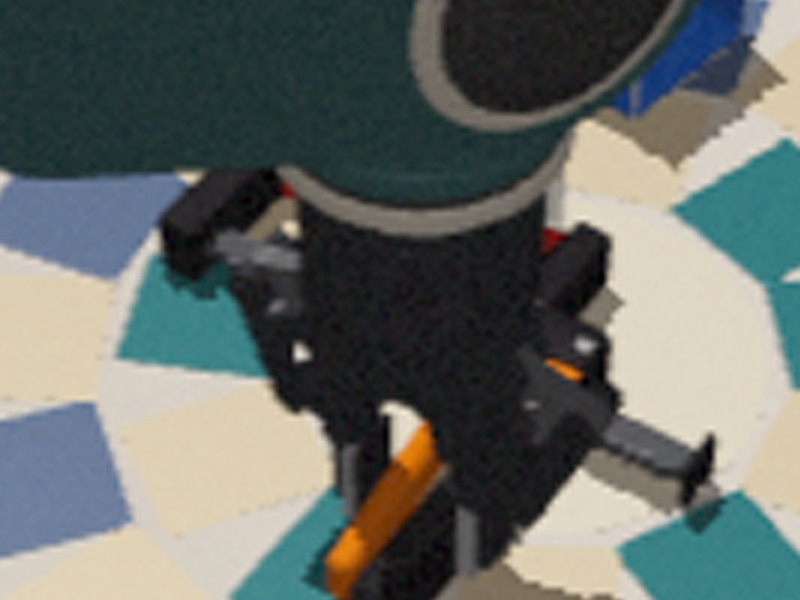

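The squeeze works: the trigger is drawn to the grip at (380,520), the near jaw at (600,245) has not moved, and the bar's end stop moved from about (690,462) to (708,475). Finger opening follows the command linearly, as 85.6 − 85.9·grip mm. I'll finish this stroke, let it out, and set up subpixel tracking of the end stop.

>>> jog_arm([
  {"linear":[0,-0.1,0],"rot":[0,0,0],"grip":0.59},
  {"linear":[0,-0.2,0],"rot":[0,0,0],"grip":0.61},
  {"linear":[0,-0.2,0],"rot":[0,0,0],"grip":0.61},
  {"linear":[0,-0.2,0],"rot":[0,0,0],"grip":0.61},
])

```text
t: 5.43
tcp_pos: [0.5327, -0.0428, 0.0064]
tcp_rot: [-0.111, 0.698, 0.111, 0.699]
wrist_force: [-1.8, 0.3, 9.8]
grip_width: 0.0335
```

```bash
cat > track.py <<'E'
from fit import *
import sys,pickle,os
# side frame -> shift of bar end stop and of near jaw against reference frame (mm along clamp y, drawn-in positive)
im,K,T=cam('side'); cv2.imwrite(f'pics/f_{sys.argv[1]}.png',im)
S=[.5905,-.005,.315]; Y=np.array([[0,-.06,.014],[0,-.07,.014]]); a,b=[topix(p,K,T) for p in place(Y,S)]
d=(b-a)/10  # px per mm of draw-in
cx,cy=topix([.58,.03,.03],K,T)
if sys.argv[1]=='r1': pickle.dump((cx,cy),open('c.pkl','wb'))
cx,cy=pickle.load(open('c.pkl','rb'))
ref=cv2.imread('pics/f_r1.png'); f=8; up=lambda i:cv2.resize(i,None,fx=f,fy=f,interpolation=cv2.INTER_CUBIC)
def off(x0,y0,w,h,pad=12):
    x0,y0=int(x0),int(y0); t=up(ref[y0-3:y0+h+3,x0-3:x0+w+3])[3*f:-3*f,3*f:-3*f]
    s=up(im[y0-pad-3:y0+h+pad+3,x0-pad-3:x0+w+pad+3])[3*f:-3*f,3*f:-3*f]
    m=cv2.matchTemplate(s,t,cv2.TM_CCOEFF_NORMED); _,v,_,l=cv2.minMaxLoc(m); return (np.array(l)/f-pad),round(v,3)
u=lambda px,py:(cx+(px-400)/6,cy+(py-300)/6)
for n,(px,py,w,h) in dict(stop=(668,428,9,14),nearjaw=(570,220,8,14),farjaw=(158,195,10,12)).items():
    o,v=off(*u(px,py),w,h); print(n,'px',o.round(2),'corr',v,'mm along',round(float(o@d/(d@d)),2),'perp px',round(float(np.cross(d,o)/np.hypot(*d)),2))
o=arm.observe(); print('w',o['grip_width'],'tcp',o['tcp_pos'].round(4),'F',o['wrist_force'].round(1),'t',o['t'])
E
python3 -W ignore track.py r1
```

```text
stop px [0. 0.] corr 1.0 mm along 0.0 perp px 0.0
nearjaw px [0. 0.] corr 1.0 mm along 0.0 perp px 0.0
farjaw px [0. 0.] corr 1.0 mm along 0.0 perp px 0.0
w 0.03348812422535455 tcp [ 0.5327 -0.0428  0.0064] F [-2.1  1.  10.1] t 5.4833
```

>>> jog_arm([
  {"linear":[0,0.3,0],"rot":[0,0,0],"grip":0.54},
  {"linear":[0,0.6,0],"rot":[0,0,0],"grip":0.47},
  {"linear":[0,0.9,0],"rot":[0,0,0],"grip":0.4},
  {"linear":[0,1.2,0],"rot":[0,0,0],"grip":0.33},
  {"linear":[0,1.4,0],"rot":[0,0,0],"grip":0.26},
  {"linear":[0,1.4,0],"rot":[0,0,0],"grip":0.22},
  {"linear":[0,1.4,0],"rot":[0,0,0],"grip":0.22},
  {"linear":[0,1.4,0],"rot":[0,0,0],"grip":0.22},
])

```text
t: 6.15
tcp_pos: [0.5279, -0.0294, 0.0056]
tcp_rot: [-0.111, 0.698, 0.111, 0.698]
wrist_force: [-0.2, -0.2, -0.2]
grip_width: 0.0667
```

```bash
python3 -W ignore track.py o1
```

```text
stop px [-1.75 -0.5 ] corr 0.969 mm along -3.89 perp px 0.29
nearjaw px [-2.5  -0.12] corr 0.96 mm along -5.01 perp px 0.95
farjaw px [-3.25  1.88] corr 0.916 mm along -4.63 perp px 3.08
w 0.06648687276517871 tcp [ 0.5279 -0.0294  0.0056] F [-0.2  0.7 -0.1] t 6.2
```

>>> jog_arm([
  {"linear":[0,0,0],"rot":[0,0,0],"grip":0.28},
  {"linear":[0,-0.2,0],"rot":[0,0,0],"grip":0.34},
  {"linear":[0,-0.4,0],"rot":[0,0,0],"grip":0.4},
  {"linear":[0,-0.7,0],"rot":[0,0,0],"grip":0.46},
  {"linear":[0,-1.0,0],"rot":[0,0,0],"grip":0.52},
  {"linear":[0,-1.2,0],"rot":[0,0,0],"grip":0.57},
  {"linear":[0,-1.4,0],"rot":[0,0,0],"grip":0.61},
  {"linear":[0,-1.4,0],"rot":[0,0,0],"grip":0.61},
  {"linear":[0,-1.4,0],"rot":[0,0,0],"grip":0.61},
])

```text
t: 6.95
tcp_pos: [0.533, -0.043, 0.0066]
tcp_rot: [-0.111, 0.698, 0.111, 0.699]
wrist_force: [-1.9, -0.0, 11.3]
grip_width: 0.0331
```

```bash
python3 -W ignore track.py r2
```

```text
stop px [2.12 1.  ] corr 0.956 mm along 5.08 perp px -0.0
nearjaw px [-1.25  0.  ] corr 0.983 mm along -2.45 perp px 0.53
farjaw px [0.62 2.25] corr 0.847 mm along 3.3 perp px 1.77
w 0.0335351747397225 tcp [ 0.533  -0.043   0.0066] F [-1.5  0.1 10.5] t 7.0
```

>>> jog_arm([
  {"linear":[0,0.2,0],"rot":[0,0,0],"grip":0.54},
  {"linear":[0,0.4,0],"rot":[0,0,0],"grip":0.47},
  {"linear":[0,0.7,0],"rot":[0,0,0],"grip":0.4},
  {"linear":[0,1.0,0],"rot":[0,0,0],"grip":0.33},
  {"linear":[0,1.2,0],"rot":[0,0,0],"grip":0.26},
  {"linear":[0,1.4,0],"rot":[0,0,0],"grip":0.22},
  {"linear":[0,1.4,0],"rot":[0,0,0],"grip":0.22},
  {"linear":[0,1.4,0],"rot":[0,0,0],"grip":0.22},
])

```text
t: 7.67
tcp_pos: [0.5279, -0.0293, 0.0056]
tcp_rot: [-0.111, 0.698, 0.111, 0.698]
wrist_force: [-0.3, -1.2, -0.1]
grip_width: 0.0665
```

```bash
python3 -W ignore track.py o2; python3 - <<'E'
import cv2,numpy as np
o=[]
for n in('r1','o1','r2','o2'):
    i=cv2.imread(f'pics/f_{n}.png')[185:275,265:380]; o.append(cv2.resize(i,(383,300),interpolation=cv2.INTER_CUBIC))
cv2.imwrite('pics/cmp.png',np.vstack([np.hstack(o[:2]),np.hstack(o[2:])]))
E
```

```text
stop px [1.12 1.5 ] corr 0.946 mm along 3.58 perp px 0.88
nearjaw px [-2.38  0.75] corr 0.967 mm along -3.96 perp px 1.69
farjaw px [-1.38  3.75] corr 0.833 mm along 0.76 perp px 3.98
w 0.06660452529924767 tcp [ 0.5279 -0.0294  0.0055] F [ 0.1  0.1 -0.1] t 7.7167
```

View pics/cmp.png

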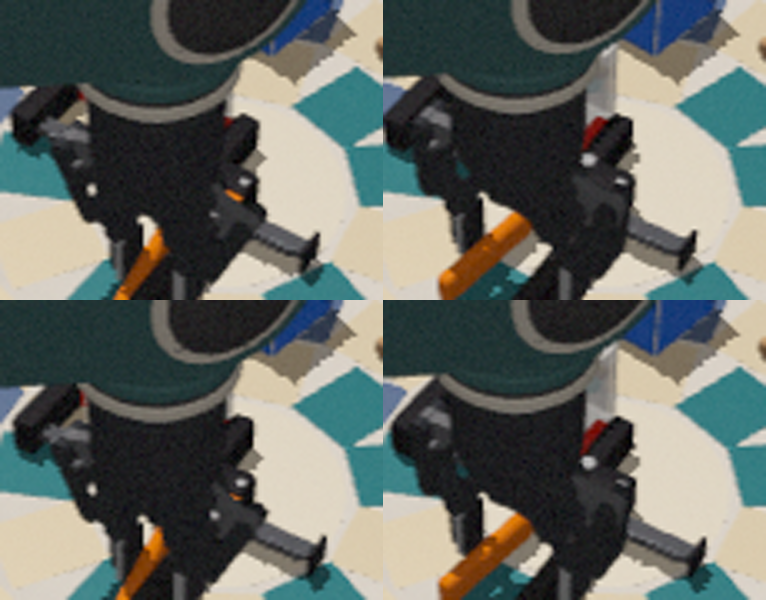

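The four panels show both strokes working: trigger squeezed in the left panels, let out in the right. The end stop moves further out each stroke, about 7.5 mm by tracking, while the clamp itself shifts by only a few mm. I'll do stroke 3, then back off for a clear absolute measurement.

>>> jog_arm([
  {"linear":[0,0,0],"rot":[0,0,0],"grip":0.28},
  {"linear":[0,-0.2,0],"rot":[0,0,0],"grip":0.34},
  {"linear":[0,-0.4,0],"rot":[0,0,0],"grip":0.4},
  {"linear":[0,-0.7,0],"rot":[0,0,0],"grip":0.46},
  {"linear":[0,-1.0,0],"rot":[0,0,0],"grip":0.52},
  {"linear":[0,-1.2,0],"rot":[0,0,0],"grip":0.57},
  {"linear":[0,-1.4,0],"rot":[0,0,0],"grip":0.61},
  {"linear":[0,-1.4,0],"rot":[0,0,0],"grip":0.61},
  {"linear":[0,-1.4,0],"rot":[0,0,0],"grip":0.61},
])

```text
t: 8.47
tcp_pos: [0.533, -0.043, 0.0067]
tcp_rot: [-0.111, 0.698, 0.111, 0.699]
wrist_force: [-1.8, -1.0, 11.8]
grip_width: 0.0336
```

```bash
python3 -W ignore track.py r3
```

```text
stop px [4.38 3.25] corr 0.915 mm along 11.56 perp px 1.08
nearjaw px [-1.25  0.75] corr 0.988 mm along -1.76 perp px 1.21
farjaw px [2.75 4.  ] corr 0.809 mm along 9.07 perp px 2.45
w 0.03352682384779086 tcp [ 0.533  -0.043   0.0067] F [-3.5 -0.  11.8] t 8.5167
```

>>> jog_arm([
  {"linear":[0,0.2,0],"rot":[0,0,0],"grip":0.54},
  {"linear":[0,0.4,0],"rot":[0,0,0],"grip":0.47},
  {"linear":[0,0.7,0],"rot":[0,0,0],"grip":0.4},
  {"linear":[0,1.0,0],"rot":[0,0,0],"grip":0.33},
  {"linear":[0,1.2,0],"rot":[0,0,0],"grip":0.26},
  {"linear":[0,1.4,0],"rot":[0,0,0],"grip":0.22},
  {"linear":[0,1.4,0],"rot":[0,0,0],"grip":0.18},
  {"linear":[0,1.4,0],"rot":[0,0,0],"grip":0.12},
  {"linear":[0,1.4,0],"rot":[0,0,0],"grip":0.1},
])

```text
t: 9.27
tcp_pos: [0.5279, -0.0294, 0.0055]
tcp_rot: [-0.111, 0.698, 0.111, 0.698]
wrist_force: [-1.0, -0.4, -0.2]
grip_width: 0.0766
```

>>> jog_arm([
  {"linear":[-3,0,0],"rot":[0,0,0],"grip":0.1},
  {"linear":[-6,0,0],"rot":[0,0,0],"grip":0.1},
  {"linear":[-10,0,0],"rot":[0,0,0],"grip":0},
  {"linear":[-14,0,-2],"rot":[0,0,0],"grip":0},
  {"linear":[-18,0,-6],"rot":[0,0,0],"grip":0},
  {"linear":[-22,0,-10],"rot":[0,0,0],"grip":0},
  {"linear":[-22,0,-14],"rot":[0,0,0],"grip":0},
  {"linear":[-22,0,-14],"rot":[0,0,0],"grip":0},
])

```text
t: 9.93
tcp_pos: [0.3929, -0.0732, 0.228]
tcp_rot: [-0.111, 0.697, 0.11, 0.699]
wrist_force: [-0.8, -0.2, 1.1]
grip_width: 0.0855
```

```bash
cat > look.py <<'E'
from fit import *
import sys
f=8; out=[]
for n in('top','side'):
    im,K,T=cam(n); cv2.imwrite(f'pics/{n}_{sys.argv[1]}.png',im)
    for q,z in dict(clamp=0,grip_mid=.014,near_face=.014,far_face=.014,cube=0).items():
        for r in finder.spot_point(n,q)[:1]: print(n,q,round(r['confidence'],2),toworld(r['location'],K,T,z).round(4))
    b=cv2.resize(im,None,fx=f,fy=f,interpolation=cv2.INTER_CUBIC); u=np.int32(topix([.59,.02,.02],K,T)*f); out.append(b[u[1]-400:u[1]+400,u[0]-400:u[0]+400])
cv2.imwrite(f'pics/look_{sys.argv[1]}.png',cv2.resize(np.hstack(out),(800,400)))
cv2.imwrite(f'pics/lookT_{sys.argv[1]}.png',cv2.resize(out[0],(600,600)))
o=arm.observe(); print(o['tcp_pos'],o['t'])
E
python3 look.py 3
```

```text
top clamp 0.86 [ 0.5807 -0.001   0.    ]
top grip_mid 0.58 [ 0.5178 -0.0312  0.014 ]
top near_face 0.53 [0.6311 0.0334 0.014 ]
top far_face 0.55 [0.6046 0.1045 0.014 ]
top cube 0.98 [0.7571 0.1081 0.    ]
side clamp 0.7 [0.5953 0.0022 0.    ]
side grip_mid 0.63 [ 0.5165 -0.0326  0.014 ]
side far_face 0.41 [ 0.5197 -0.3437  0.014 ]
side cube 0.64 [0.6291 0.0782 0.    ]
[ 0.39494541 -0.07254538  0.22502533] 10.5333
```

View pics/look_3.png

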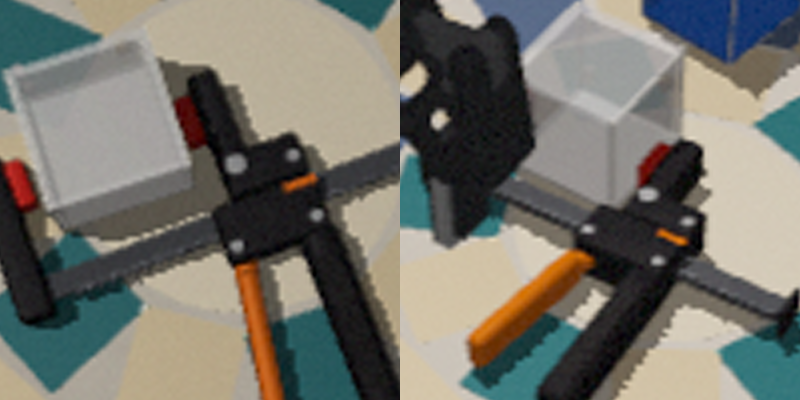

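```bash
cat > gap.py <<'E'
from fit import *
import sys
_,K,T=cam('top')
im=cv2.imread(f'pics/top_{sys.argv[1]}.png'); c=topix([.59,.02,.02],K,T)
# yaw from bar: grip/bar direction via dark-grip fit is coarse; use minAreaRect of orange trigger? use bar edge by given yaw list
def W(vx,vy,z): return toworld(c+(np.array([vx,vy])-200)/4,K,T,z)[:2]
b1,b2=W(60,285,.014),W(385,165,.014); yv=(b1-b2)/np.linalg.norm(b1-b2); print('yaw from bar',np.arctan2(-yv[0],yv[1]))
xv=np.array([yv[1],-yv[0]])
x=im.astype(int); m=((x[...,2]>70)&(x[...,2]>2.2*x[...,1])&(x[...,2]>2.2*x[...,0])).astype(np.uint8)
n,l,st,cc=cv2.connectedComponentsWithStats(m)
for i in range(1,n):
    if st[i,4]>6 and abs(cc[i]-c).max()<70:
        for z in(.025,.014):
            P=np.array([toworld(p[::-1],K,T,z)[:2] for p in np.argwhere(l==i)]); print(i,st[i].tolist(),z,'along y',np.percentile(P@yv,[2,10,50,90,98]).round(4),'x',np.percentile(P@xv,[5,50,95]).round(4))
for nm,q,z in(('cube far top edge',(47,185),.07),('cube near top edge',(177,130),.07),('cube near bottom',(190,185),0)): p=W(*q,z); print(nm,(p@yv).round(4),(p@xv).round(4))
E
python3 gap.py 3; python3 - <<'E'
import cv2
a=cv2.imread('pics/top_3.png')[205:275,235:335]; cv2.imwrite('pics/z3.png',cv2.resize(a,(800,560),interpolation=cv2.INTER_CUBIC))
E
```

```text
yaw from bar 0.3288041347245428
10 [304, 224, 6, 11, 36] 0.025 along y [-0.1822 -0.1816 -0.1793 -0.1767 -0.1763] x [0.5958 0.6058 0.6152]
10 [304, 224, 6, 11, 36] 0.014 along y [-0.1827 -0.182  -0.1797 -0.1771 -0.1767] x [0.5979 0.608  0.6175]
11 [261, 240, 8, 12, 60] 0.025 along y [-0.0953 -0.0944 -0.0904 -0.0866 -0.0859] x [0.5934 0.6036 0.6143]
11 [261, 240, 8, 12, 60] 0.014 along y [-0.0946 -0.0937 -0.0897 -0.0859 -0.0851] x [0.5954 0.6057 0.6166]
22 [326, 284, 3, 6, 8] 0.025 along y [-0.1787 -0.1782 -0.1769 -0.1759 -0.1755] x [0.4814 0.4855 0.4905]
22 [326, 284, 3, 6, 8] 0.014 along y [-0.1791 -0.1786 -0.1773 -0.1763 -0.1759] x [0.482  0.4861 0.4911]
cube far top edge -0.1058 0.5889
cube near top edge -0.1714 0.5922
cube near bottom -0.1701 0.5768
```

View pics/z3.png

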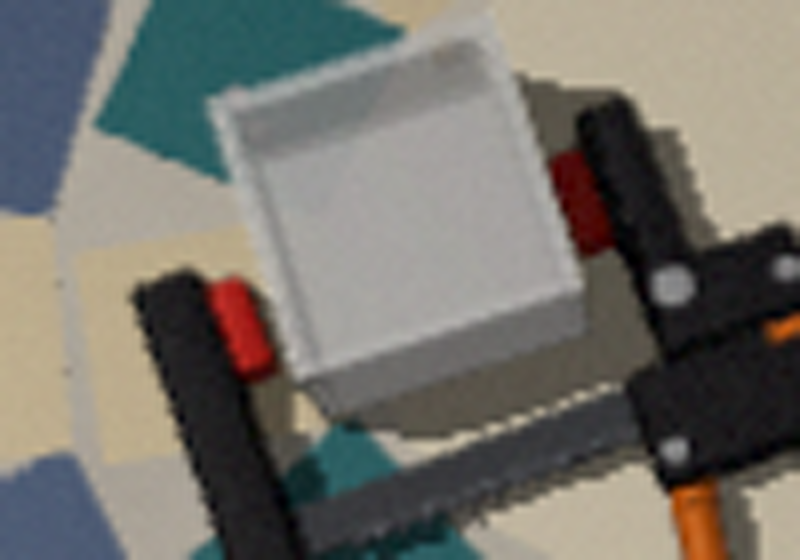

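The zoom shows the cube free of both pads. The far pad face is at about (268,325) and the near one at about (562,203), so only a small gap remains. I'll measure it in numbers and compare with the start picture.

```bash
cp pics/top0.png pics/top_0.png; python3 - <<'E'
from fit import *
_,K,T=cam('top'); 
def L(z,a,b): 
    f=lambda p:toworld((235+(p[0]-3.5)/8,205+(p[1]-3.5)/8),K,T,z)[:2]
    return f(a)-f(b)
e=L(.07,(210,100),(300,375)); e/=np.linalg.norm(e); n=np.array([e[1],-e[0]])
print('cube width',abs(L(.07,(583,285),(300,375))@n),abs(L(.07,(490,20),(210,100))@n),'pads z25',abs(L(.025,(562,203),(268,325))@n),'cubeyaw',np.arctan2(*e[::-1]),T[:3,3])
E
python3 gap.py 0 | grep -E "0.025"
```

```text
cube width 0.06890591162148967 0.06839650085519657 pads z25 0.07801739598385934 cubeyaw 0.3020972247697537 [0.46063365 0.00308091 0.88030538]
6 [306, 221, 5, 11, 16] 0.025 along y [-0.1857 -0.1851 -0.1837 -0.1814 -0.1805] x [0.6014 0.6108 0.6194]
7 [251, 238, 8, 12, 58] 0.025 along y [-0.0781 -0.0773 -0.0732 -0.0695 -0.0688] x [0.6039 0.6138 0.6243]
12 [323, 269, 2, 9, 11] 0.025 along y [-0.1821 -0.1817 -0.1801 -0.1783 -0.1781] x [0.5057 0.512  0.5191]
15 [325, 279, 4, 13, 17] 0.025 along y [-0.1785 -0.178  -0.1763 -0.1745 -0.1741] x [0.4773 0.4889 0.499 ]
```

The gap left is about 9 mm, and the clamp has slid about 10 mm toward the robot. I'll re-centre on it for the last strokes.

```bash
python3 - <<'E'
from h import *
print(plan([.517,-.030,.12],.322)[0]); print(arm.observe()['tcp_pos'])
E
```

```text
(1, array([-0.41, -0.02, -0.01]), array([10.53,  0.27, 12.94]))
[ 0.39483234 -0.07265942  0.22534087]
```

>>> jog_arm([
  {"linear":[3,0.1,4],"rot":[0,0,0],"grip":0},
  {"linear":[6,0.2,8],"rot":[0,0,0],"grip":0},
  {"linear":[9,0.3,12],"rot":[0,0,0],"grip":0},
  {"linear":[12,0.3,12.9],"rot":[0,0,0],"grip":0},
  {"linear":[15,0.3,12.9],"rot":[0,0,0],"grip":0},
  {"linear":[17.5,0.3,12.9],"rot":[0,0,0],"grip":0},
  {"linear":[19.5,0.3,12.9],"rot":[0,0,0],"grip":0},
  {"linear":[21,0.3,12.9],"rot":[0,0,0],"grip":0},
  {"linear":[22,0.3,12.9],"rot":[0,0,0],"grip":0},
  {"linear":[22,0.3,12.9],"rot":[0,0,0],"grip":0},
  {"linear":[22,0.3,12.9],"rot":[0,0,0],"grip":0.2},
  {"linear":[22,0.3,12.9],"rot":[0,0,0],"grip":0.24},
])

```text
t: 11.68
tcp_pos: [0.5171, -0.0301, 0.0067]
tcp_rot: [-0.111, 0.698, 0.111, 0.699]
wrist_force: [-0.4, -0.5, 0.7]
grip_width: 0.0657
```

```bash
python3 -W ignore track.py o3
```

```text
stop px [2.5  4.38] corr 0.903 mm along 8.92 perp px 2.89
nearjaw px [-2.    1.62] corr 0.977 mm along -2.42 perp px 2.32
farjaw px [-0.38  6.  ] corr 0.706 mm along 4.79 perp px 5.59
w 0.06502747568642399 tcp [ 0.5172 -0.0301  0.0068] F [-0.2  0.   0.2] t 11.7333
```

>>> jog_arm([
  {"linear":[0,0,0],"rot":[0,0,0],"grip":0.28},
  {"linear":[0,-0.2,0],"rot":[0,0,0],"grip":0.34},
  {"linear":[0,-0.4,0],"rot":[0,0,0],"grip":0.4},
  {"linear":[0,-0.7,0],"rot":[0,0,0],"grip":0.46},
  {"linear":[0,-1.0,0],"rot":[0,0,0],"grip":0.52},
  {"linear":[0,-1.2,0],"rot":[0,0,0],"grip":0.57},
  {"linear":[0,-1.4,0],"rot":[0,0,0],"grip":0.61},
  {"linear":[0,-1.4,0],"rot":[0,0,0],"grip":0.61},
  {"linear":[0,-1.4,0],"rot":[0,0,0],"grip":0.61},
])

```text
t: 12.48
tcp_pos: [0.5219, -0.0436, 0.0074]
tcp_rot: [-0.111, 0.697, 0.11, 0.699]
wrist_force: [-1.4, -0.9, 9.0]
grip_width: 0.0338
```

```bash
python3 -W ignore track.py r4
```

```text
stop px [5.   5.25] corr 0.909 mm along 14.62 perp px 2.62
nearjaw px [-2.38  1.25] corr 0.969 mm along -3.5 perp px 2.14
farjaw px [3.25 4.88] corr 0.772 mm along 10.85 perp px 3.03
w 0.03359616734666169 tcp [ 0.5219 -0.0436  0.0074] F [-1.1 -1.8  9.1] t 12.5333
```

>>> jog_arm([
  {"linear":[0,0.2,0],"rot":[0,0,0],"grip":0.54},
  {"linear":[0,0.4,0],"rot":[0,0,0],"grip":0.47},
  {"linear":[0,0.7,0],"rot":[0,0,0],"grip":0.4},
  {"linear":[0,1.0,0],"rot":[0,0,0],"grip":0.33},
  {"linear":[0,1.2,0],"rot":[0,0,0],"grip":0.26},
  {"linear":[0,1.4,0],"rot":[0,0,0],"grip":0.22},
  {"linear":[0,1.4,0],"rot":[0,0,0],"grip":0.18},
  {"linear":[0,1.4,0],"rot":[0,0,0],"grip":0.12},
  {"linear":[0,1.4,0],"rot":[0,0,0],"grip":0.1},
])

```text
t: 13.28
tcp_pos: [0.5165, -0.03, 0.0055]
tcp_rot: [-0.111, 0.698, 0.111, 0.698]
wrist_force: [-0.6, -0.5, 0.5]
grip_width: 0.0767
```

>>> jog_arm([
  {"linear":[-3,0,0],"rot":[0,0,0],"grip":0.1},
  {"linear":[-6,0,0],"rot":[0,0,0],"grip":0.1},
  {"linear":[-10,0,0],"rot":[0,0,0],"grip":0},
  {"linear":[-14,0,-2],"rot":[0,0,0],"grip":0},
  {"linear":[-18,0,-6],"rot":[0,0,0],"grip":0},
  {"linear":[-22,0,-10],"rot":[0,0,0],"grip":0},
  {"linear":[-22,0,-13],"rot":[0,0,0],"grip":0},
  {"linear":[-22,0,-13],"rot":[0,0,0],"grip":0},
])

```text
t: 13.95
tcp_pos: [0.3907, -0.071, 0.2288]
tcp_rot: [-0.111, 0.697, 0.11, 0.7]
wrist_force: [-0.1, -0.6, 0.7]
grip_width: 0.0853
```

```bash
python3 look.py 4; python3 gap.py 4 | grep "0.025"; python3 - <<'E'
import cv2
a=cv2.imread('pics/top_4.png')[205:275,235:335]; cv2.imwrite('pics/z4.png',cv2.resize(a,(800,560),interpolation=cv2.INTER_CUBIC))
E
```

```text
top clamp 0.77 [ 0.5802 -0.0024  0.    ]
top grip_mid 0.63 [ 0.5149 -0.0311  0.014 ]
top near_face 0.42 [0.6265 0.0309 0.014 ]
top far_face 0.43 [0.5988 0.0997 0.014 ]
top cube 0.93 [0.7532 0.1069 0.    ]
side clamp 0.83 [ 0.5788 -0.0036  0.    ]
side grip_mid 0.77 [ 0.5161 -0.0295  0.014 ]
side near_face 0.44 [0.6231 0.0359 0.014 ]
side cube 0.94 [0.756 0.108 0.   ]
[ 0.39305384 -0.07002024  0.22501774] 14.55
13 [304, 226, 6, 11, 33] 0.025 along y [-0.1804 -0.18   -0.1775 -0.1753 -0.1749] x [0.5932 0.603  0.6121]
14 [262, 240, 8, 12, 56] 0.025 along y [-0.0975 -0.0966 -0.0929 -0.0893 -0.0885] x [0.5926 0.6029 0.6132]
15 [320, 267, 3, 6, 10] 0.025 along y [-0.1811 -0.1806 -0.179  -0.1778 -0.1777] x [0.516  0.522  0.5254]
21 [326, 291, 3, 7, 10] 0.025 along y [-0.1739 -0.1732 -0.1719 -0.1706 -0.1701] x [0.4662 0.4711 0.4778]
```

View pics/z4.png

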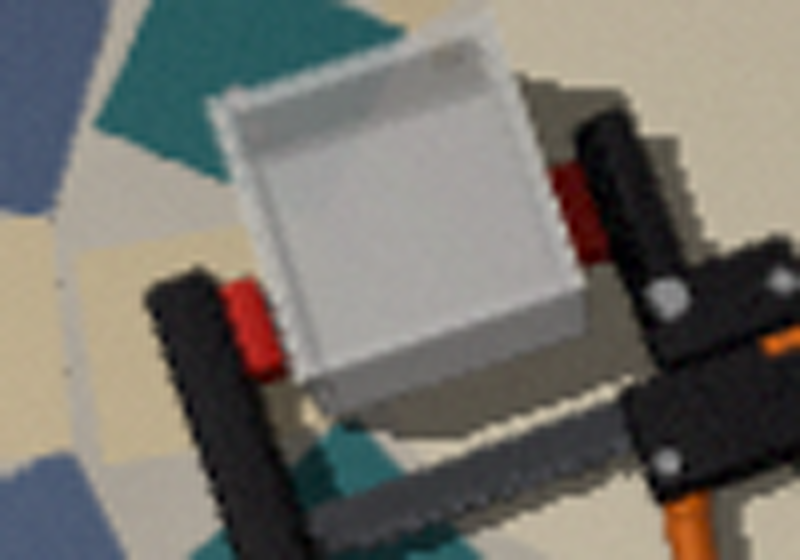

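The far pad is now nearly at the cube (pad face at about (277,330)) and the near pad face is at about (562,210). The measured separation dropped 4.3 mm to about 75 mm, so roughly 5 mm of gap is left. I'll go back for stroke 5 and watch it in stages.

>>> jog_arm([
  {"linear":[3,0,4],"rot":[0,0,0],"grip":0},
  {"linear":[6,0,8],"rot":[0,0,0],"grip":0},
  {"linear":[9,0,12],"rot":[0,0,0],"grip":0},
  {"linear":[12,0,12.9],"rot":[0,0,0],"grip":0},
  {"linear":[15,0,12.9],"rot":[0,0,0],"grip":0},
  {"linear":[17.5,0,12.9],"rot":[0,0,0],"grip":0},
  {"linear":[19.5,0,12.9],"rot":[0,0,0],"grip":0},
  {"linear":[21,0,12.9],"rot":[0,0,0],"grip":0},
  {"linear":[22,0,12.9],"rot":[0,0,0],"grip":0},
  {"linear":[22,0,12.9],"rot":[0,0,0],"grip":0},
  {"linear":[22,0,12.9],"rot":[0,0,0],"grip":0.2},
  {"linear":[22,0,12.9],"rot":[0,0,0],"grip":0.24},
])

```text
t: 15.6
tcp_pos: [0.5162, -0.0303, 0.0067]
tcp_rot: [-0.111, 0.698, 0.111, 0.699]
wrist_force: [-0.3, 0.6, 0.3]
grip_width: 0.0657
```

```bash
python3 -W ignore track.py o4
```

```text
stop px [3.62 5.12] corr 0.897 mm along 11.82 perp px 3.09
nearjaw px [-3.75  1.62] corr 0.949 mm along -5.84 perp px 3.07
farjaw px [-0.62  7.5 ] corr 0.721 mm along 5.69 perp px 7.05
w 0.06488836542374082 tcp [ 0.5163 -0.0303  0.0068] F [ 0.6  0.5 -0.8] t 15.65
```

>>> jog_arm([
  {"linear":[0,0,0],"rot":[0,0,0],"grip":0.28},
  {"linear":[0,-0.2,0],"rot":[0,0,0],"grip":0.34},
  {"linear":[0,-0.4,0],"rot":[0,0,0],"grip":0.4},
  {"linear":[0,-0.7,0],"rot":[0,0,0],"grip":0.46},
  {"linear":[0,-0.9,0],"rot":[0,0,0],"grip":0.5},
  {"linear":[0,-0.9,0],"rot":[0,0,0],"grip":0.5},
  {"linear":[0,-0.9,0],"rot":[0,0,0],"grip":0.5},
  {"linear":[0,-0.9,0],"rot":[0,0,0],"grip":0.5},
])

```text
t: 16.32
tcp_pos: [0.5192, -0.0391, 0.007]
tcp_rot: [-0.111, 0.698, 0.11, 0.699]
wrist_force: [-1.3, -1.4, 7.0]
grip_width: 0.0429
```

```bash
python3 -W ignore track.py m5
```

```text
stop px [5.12 6.  ] corr 0.906 mm along 15.56 perp px 3.25
nearjaw px [-3.62  1.62] corr 0.95 mm along -5.6 perp px 3.01
farjaw px [2.38 6.75] corr 0.706 mm along 10.87 perp px 5.1
w 0.04298067456081016 tcp [ 0.5192 -0.0391  0.007 ] F [-0.8 -2.2  8.2] t 16.3667
```

>>> jog_arm([
  {"linear":[0,-0.15,0],"rot":[0,0,0],"grip":0.53},
  {"linear":[0,-0.3,0],"rot":[0,0,0],"grip":0.56},
  {"linear":[0,-0.3,0],"rot":[0,0,0],"grip":0.56},
  {"linear":[0,-0.3,0],"rot":[0,0,0],"grip":0.56},
])

```text
t: 16.7
tcp_pos: [0.5201, -0.0417, 0.0071]
tcp_rot: [-0.111, 0.698, 0.111, 0.699]
wrist_force: [-1.9, -0.5, 9.3]
grip_width: 0.0373
```

```bash
python3 -W ignore track.py n5
```

```text
stop px [6.   6.25] corr 0.9 mm along 17.5 perp px 3.1
nearjaw px [-3.5  1.5] corr 0.934 mm along -5.47 perp px 2.85
farjaw px [3.12 6.88] corr 0.715 mm along 12.45 perp px 4.89
w 0.03754324024153869 tcp [ 0.5201 -0.0417  0.0071] F [-2.   0.3  9.9] t 16.75
```

>>> jog_arm([
  {"linear":[0,-0.1,0],"rot":[0,0,0],"grip":0.59},
  {"linear":[0,-0.2,0],"rot":[0,0,0],"grip":0.61},
  {"linear":[0,-0.2,0],"rot":[0,0,0],"grip":0.61},
  {"linear":[0,-0.2,0],"rot":[0,0,0],"grip":0.61},
])

```text
t: 17.08
tcp_pos: [0.5207, -0.0435, 0.0073]
tcp_rot: [-0.111, 0.698, 0.111, 0.699]
wrist_force: [-4.7, 1.2, 12.3]
grip_width: 0.0335
```

```bash
python3 -W ignore track.py r5
```

```text
stop px [6.62 6.5 ] corr 0.9 mm along 18.95 perp px 3.06
nearjaw px [-3.5  1.5] corr 0.931 mm along -5.47 perp px 2.85
farjaw px [3.62 7.12] corr 0.717 mm along 13.66 perp px 4.9
w 0.03321991402102258 tcp [ 0.5207 -0.0435  0.0072] F [-2.4  2.3 11.8] t 17.1333
```

>>> jog_arm([
  {"linear":[0,0.2,0],"rot":[0,0,0],"grip":0.54},
  {"linear":[0,0.4,0],"rot":[0,0,0],"grip":0.47},
  {"linear":[0,0.7,0],"rot":[0,0,0],"grip":0.4},
  {"linear":[0,1.0,0],"rot":[0,0,0],"grip":0.33},
  {"linear":[0,1.2,0],"rot":[0,0,0],"grip":0.26},
  {"linear":[0,1.4,0],"rot":[0,0,0],"grip":0.22},
  {"linear":[0,1.4,0],"rot":[0,0,0],"grip":0.18},
  {"linear":[0,1.4,0],"rot":[0,0,0],"grip":0.12},
  {"linear":[0,1.4,0],"rot":[0,0,0],"grip":0.1},
])

```text
t: 17.88
tcp_pos: [0.5156, -0.0303, 0.0056]
tcp_rot: [-0.111, 0.698, 0.111, 0.698]
wrist_force: [1.0, -0.7, 0.3]
grip_width: 0.0768
```

>>> jog_arm([
  {"linear":[-3,0,0],"rot":[0,0,0],"grip":0.1},
  {"linear":[-6,0,0],"rot":[0,0,0],"grip":0.1},
  {"linear":[-10,0,0],"rot":[0,0,0],"grip":0},
  {"linear":[-14,0,-2],"rot":[0,0,0],"grip":0},
  {"linear":[-18,0,-6],"rot":[0,0,0],"grip":0},
  {"linear":[-22,0,-10],"rot":[0,0,0],"grip":0},
  {"linear":[-22,0,-13],"rot":[0,0,0],"grip":0},
  {"linear":[-22,0,-13],"rot":[0,0,0],"grip":0},
])

```text
t: 18.55
tcp_pos: [0.3898, -0.0712, 0.2288]
tcp_rot: [-0.111, 0.697, 0.11, 0.7]
wrist_force: [0.5, 0.4, 0.5]
grip_width: 0.0856
```

```bash
python3 look.py 5 | grep -E "grip_mid|face|\[ 0"; python3 gap.py 5 | grep "0.025"; python3 - <<'E'
import cv2,numpy as np
from h import *
# cube motion 4->5 in top view by template of cube interior; pads/jaws by template too
a=cv2.imread('pics/top_4.png'); f=8; up=lambda i:cv2.resize(i,None,fx=f,fy=f,interpolation=cv2.INTER_CUBIC)
for k in('3','5'):
  b=cv2.imread(f'pics/top_{k}.png')
  for n,(x0,y0,x1,y1) in dict(cube=(262,207,306,255),near=(304,216,318,238),far=(254,238,271,262),bar=(277,253,312,270)).items():
    t=up(a[y0:y1,x0:x1]); s=up(b[y0-8:y1+8,x0-8:x1+8]); _,v,_,l=cv2.minMaxLoc(cv2.matchTemplate(s,t,cv2.TM_CCOEFF_NORMED)); print(k,n,np.array(l)/f-8,round(v,3))
E
```

```text
top clamp 0.69 [ 0.576  -0.0015  0.    ]
top grip_mid 0.74 [ 0.5189 -0.0265  0.014 ]
top near_face 0.55 [0.6203 0.0343 0.014 ]
top far_face 0.61 [0.601  0.0965 0.014 ]
side grip_mid 0.63 [ 0.5157 -0.0333  0.014 ]
side near_face 0.37 [0.6129 0.0254 0.014 ]
side far_face 0.45 [ 0.6763 -0.3431  0.014 ]
[ 0.39209982 -0.0703285   0.2250285 ] 19.15
6 [305, 226, 6, 11, 26] 0.025 along y [-0.1818 -0.1812 -0.1794 -0.1777 -0.1774] x [0.5922 0.6032 0.6117]
7 [266, 240, 6, 11, 35] 0.025 along y [-0.1007 -0.1003 -0.0981 -0.0956 -0.0951] x [0.5918 0.6014 0.6112]
8 [322, 267, 4, 17, 19] 0.025 along y [-0.1826 -0.1814 -0.1788 -0.1764 -0.1759] x [0.4948 0.5109 0.5238]
16 [327, 292, 4, 17, 17] 0.025 along y [-0.1733 -0.1729 -0.1702 -0.1688 -0.1682] x [0.4464 0.4606 0.4742]
3 cube [-0.25  0.  ] 0.979
3 near [ 0.   -0.75] 0.943
3 far [-1.375  0.   ] 0.973
3 bar [-0.75 -0.5 ] 0.907
5 cube [1.625 0.625] 0.949
5 near [1.125 0.375] 0.964
5 far [ 2.875 -0.625] 0.907
5 bar [0.625 0.625] 0.908
```

Relative to picture 4, the pads came 3.8 mm closer after let-out, so separation is about 71 mm. The far pad has pushed the cube along. Another stroke of about 6 mm should squash the pads about 2–3 mm each. I'll re-grasp and do it in stages.

>>> jog_arm([
  {"linear":[3,0,4],"rot":[0,0,0],"grip":0},
  {"linear":[6,-0.1,8],"rot":[0,0,0],"grip":0},
  {"linear":[9,-0.1,12],"rot":[0,0,0],"grip":0},
  {"linear":[12,-0.1,12.9],"rot":[0,0,0],"grip":0},
  {"linear":[15,-0.1,12.9],"rot":[0,0,0],"grip":0},
  {"linear":[17.5,-0.1,12.9],"rot":[0,0,0],"grip":0},
  {"linear":[19.5,-0.1,12.9],"rot":[0,0,0],"grip":0},
  {"linear":[21,-0.1,12.9],"rot":[0,0,0],"grip":0},
  {"linear":[22,-0.1,12.9],"rot":[0,0,0],"grip":0},
  {"linear":[22,-0.1,12.9],"rot":[0,0,0],"grip":0},
  {"linear":[22,-0.1,12.9],"rot":[0,0,0],"grip":0.2},
  {"linear":[22,-0.1,12.9],"rot":[0,0,0],"grip":0.24},
])

```text
t: 20.2
tcp_pos: [0.5155, -0.0316, 0.0067]
tcp_rot: [-0.111, 0.698, 0.111, 0.699]
wrist_force: [-0.6, -0.7, -0.6]
grip_width: 0.0654
```

```bash
python3 -W ignore track.py o5
```

```text
stop px [5.88 7.12] corr 0.9 mm along 18.06 perp px 3.94
nearjaw px [-3.75  2.25] corr 0.947 mm along -5.27 perp px 3.63
farjaw px [-0.62  8.12] corr 0.72 mm along 6.26 perp px 7.62
w 0.06484123645820312 tcp [ 0.5156 -0.0316  0.0068] F [ 0.4  0.5 -0.4] t 20.25
```

>>> jog_arm([
  {"linear":[0,0,0],"rot":[0,0,0],"grip":0.28},
  {"linear":[0,-0.2,0],"rot":[0,0,0],"grip":0.34},
  {"linear":[0,-0.4,0],"rot":[0,0,0],"grip":0.4},
  {"linear":[0,-0.4,0],"rot":[0,0,0],"grip":0.4},
  {"linear":[0,-0.4,0],"rot":[0,0,0],"grip":0.4},
  {"linear":[0,-0.4,0],"rot":[0,0,0],"grip":0.4},
])

```text
t: 20.75
tcp_pos: [0.5171, -0.0357, 0.0071]
tcp_rot: [-0.111, 0.698, 0.11, 0.699]
wrist_force: [-0.2, -3.5, 8.1]
grip_width: 0.0515
```

```bash
python3 -W ignore track.py l6
```

```text
stop px [5.88 7.12] corr 0.903 mm along 18.06 perp px 3.94
nearjaw px [-3.75  2.  ] corr 0.944 mm along -5.5 perp px 3.41
farjaw px [1.75 8.5 ] corr 0.698 mm along 11.25 perp px 6.95
w 0.0512007714922201 tcp [ 0.5171 -0.0358  0.0071] F [-0.7 -3.4  8.3] t 20.8
```

>>> jog_arm([
  {"linear":[0,-0.2,0],"rot":[0,0,0],"grip":0.44},
  {"linear":[0,-0.4,0],"rot":[0,0,0],"grip":0.48},
  {"linear":[0,-0.5,0],"rot":[0,0,0],"grip":0.5},
  {"linear":[0,-0.5,0],"rot":[0,0,0],"grip":0.5},
  {"linear":[0,-0.5,0],"rot":[0,0,0],"grip":0.5},
])

```text
t: 21.22
tcp_pos: [0.5185, -0.0401, 0.0073]
tcp_rot: [-0.111, 0.698, 0.111, 0.699]
wrist_force: [-4.3, 0.4, 12.1]
grip_width: 0.0431
```

```bash
python3 -W ignore track.py m6
```

```text
stop px [7.25 7.5 ] corr 0.894 mm along 21.1 perp px 3.7
nearjaw px [-3.75  2.12] corr 0.94 mm along -5.38 perp px 3.52
farjaw px [3.75 8.38] corr 0.709 mm along 15.05 perp px 5.98
w 0.04294946222753212 tcp [ 0.5185 -0.0401  0.0073] F [-2.8  1.5 12.1] t 21.2667
```

The first part of the stroke was idle (grip up to 0.40). The bar then advanced about 3 mm by grip 0.50. The side tracking and the top view disagree by a few mm on total travel, so before squeezing further I'll compare rectified top strips from all let-out states.

```bash
python3 - <<'E'
from fit import *
_,K,T=cam('top'); out=[]
ctr={'0':(.616,.078),'3':(.61,.068),'4':(.608,.066),'5':(.607,.064)}
for k in '0345':
    im=cv2.imread(f'pics/top_{k}.png'); yaw={'0':.315,'3':.328,'4':.328,'5':.328}[k]
    yv=np.array([-np.sin(yaw),np.cos(yaw)]); xv=np.array([np.cos(yaw),np.sin(yaw)]); c=np.array(ctr[k])
    H,Wd=150,800; g=np.array([[topix([*(c+xv*(75-r)/5e3*1+yv*(400-q)/5e3),.026],K,T) for q in range(Wd)] for r in range(H)],np.float32)
    s=cv2.remap(im,g[...,0],g[...,1],cv2.INTER_CUBIC); x=s[35:115].astype(float)
    red=(x[...,2]-x[...,:2].max(2)).mean(0); dk=x.max(2).mean(0)
    def cross(v,th): i=np.where((v[:-1]-th)*(v[1:]-th)<0)[0]; return (i/5).round(1).tolist()
    print(k,'red>35 at mm',cross(red,35),'dark<60 at',cross(dk,60))
    for q in range(0,800,50): s[:6 if q%250 else 14,q]=(0,255,255)
    out.append(s)
cv2.imwrite('pics/strips.png',np.vstack(out))
E
```

```text
0 red>35 at mm [23.0, 34.0, 133.4, 142.6] dark<60 at [6.2, 23.4, 33.8, 35.2, 141.8]
3 red>35 at mm [32.6, 43.2, 122.2, 131.4] dark<60 at [15.8, 33.0, 130.4, 148.4]
4 red>35 at mm [34.2, 44.4, 120.0, 128.2] dark<60 at [17.4, 34.4, 127.4, 145.2]
5 red>35 at mm [39.0, 46.8, 121.0, 127.6] dark<60 at [22.4, 39.4, 126.8, 144.6]
```

View pics/strips.png

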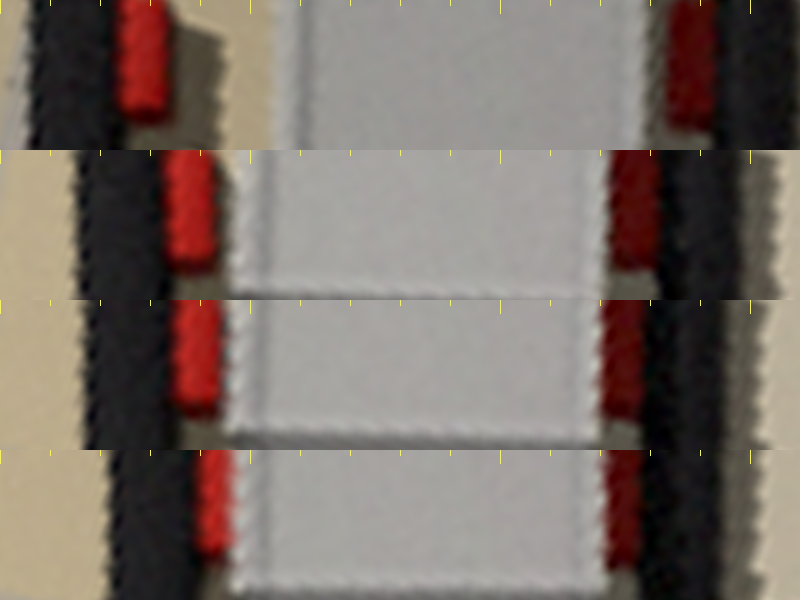

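The rectified strips show the jaws closing on the cube. Face separation was 99 mm at the start, 79 mm after stroke 3 and 74 mm after stroke 4. After stroke 5 the outer pad edges are 88.6 mm apart, so separation is about 68.6 mm with both pads on the cube and about 1.4 mm of total squash retained. This stroke has added about 3 mm, so each pad should be squashed by about 2.1 mm. I'll add a little margin and settle.

>>> jog_arm([
  {"linear":[0,-0.1,0],"rot":[0,0,0],"grip":0.51},
  {"linear":[0,-0.1,0],"rot":[0,0,0],"grip":0.52},
  {"linear":[0,-0.1,0],"rot":[0,0,0],"grip":0.52},
  {"linear":[0,-0.1,0],"rot":[0,0,0],"grip":0.52},
  {"linear":[0,-0.1,0],"rot":[0,0,0],"grip":0.52},
  {"linear":[0,-0.1,0],"rot":[0,0,0],"grip":0.52},
])

```text
t: 21.82
tcp_pos: [0.5188, -0.041, 0.0073]
tcp_rot: [-0.111, 0.698, 0.111, 0.699]
wrist_force: [-4.1, -0.1, 12.8]
grip_width: 0.0413
```

```bash
python3 -W ignore track.py n6; python3 -W ignore track.py n6b
```

```text
stop px [7.75 7.62] corr 0.894 mm along 22.19 perp px 3.6
nearjaw px [-3.62  2.  ] corr 0.933 mm along -5.25 perp px 3.35
farjaw px [4.12 8.38] corr 0.696 mm along 15.79 perp px 5.82
w 0.0412869026180023 tcp [ 0.5188 -0.0411  0.0073] F [-4.7  0.5 13.5] t 21.8667
stop px [7.75 7.62] corr 0.896 mm along 22.19 perp px 3.6
nearjaw px [-3.62  2.  ] corr 0.932 mm along -5.25 perp px 3.35
farjaw px [4.25 8.25] corr 0.696 mm along 15.92 perp px 5.65
w 0.041300757196270715 tcp [ 0.5188 -0.0411  0.0073] F [-3.   0.9 12.3] t 21.9167
```

```bash
python3 -c "
from h import *
print(job.job_done())"
```

```text
the job is handed in; nothing more can be done
None
```

I pumped the clamp for five full strokes and a partial sixth, then handed the job in at about 22 s with the fingers still squeezing trigger and grip. I never measured the final squash directly, because the arm blocks the top camera in that pose. My estimate is about 2.5 mm per pad, give or take 0.6, inside the 1.2 to 5 mm limits.

**How the squash was estimated:**
- **After stroke 5, trigger let out:** the top view put the pad faces about 68.6 mm apart, against the 70 mm cube, so they already shared about 1.4 mm of squash.
- **Final stroke:** side-view tracking of the bar's end stop showed about 4 mm more draw-in. The tracking was steady across two readings.

**Final state:** the finger opening was 41.3 mm, which puts the trigger at roughly 0.2 rad. Wrist force was about 13 N.

**Checks that disagreed or were not made:**
- **Total travel:** side tracking overstates it. Between strokes 3 and 5 it read 12 mm, where the top view read 10.2 mm, so I took the top view for the absolute separation.
- **Clamp movement:** the clamp slid about 10 mm toward the robot during the first strokes, and I re-centred on it.
- **Cube and bystanders:** I did not measure the cube's tilt. I kept the arm away from the ramekin, bead jar and pliers, but did not check their positions again at the end.

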